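# Lay a lunch place on the counter

## Robot

A 6-joint arm with a two-finger parallel gripper is mounted at the origin on the work surface. World frame = base frame: x ahead of the robot, y to its left, z up, the work surface at z = 0. Lengths are in mm, angles in rad, forces in N, time in s.
With the tool pointing down it reaches from about 425 to 1125 mm from the base axis. Payload 14.9 kg.
Tool frame: the origin (TCP) lies midway between the tips of the shut fingers; the grasp point (between the pads) lies 19 mm behind it; y points along the fingers, x is the direction in which the jaws open and shut, and the axes are right-handed (so a half turn about y gives the same grasp; the last joint's range is limited). The gripper opens to 91 mm and grips with 3 to 60 N. Pads are 32 mm wide; open, the fingers measure 118 mm over their backs; the gripper's body (76 mm by 178 mm) begins 60 mm behind the grasp point.
Start: joints at [1.301, 0.379, 1.734, -0, 1.028, -0.033], TCP at [164.222, 680.477, 213.932] pointing down, gripper open.
Joint ranges: [-2.77, 2.77], [-0.74, 2.19], [0, 2.66], [-1.06, 4.2], [0.31, 2.87], [-3.08, 3.08]. Speed limits (rad/s): [1.89, 1.89, 2.39, 3.14, 3.14, 3.14].

## Interface

Orientations are given as a unit quaternion [x, y, z, w].
In Python, from bench import r gives the robot as it stands. Calls block until the motion is done:
- r.movep(position, orientation): joint-space move of the TCP to a pose.
- r.movel(position, frame=None, v=150): straight line of the TCP; frame=None keeps the orientation; v is the mean speed in mm/s.
- r.move_j(angles): joint-space move.
- r.command_gripper(opening): opening from 0.0 (shut) to 1.0 (fully open); the grip force is fixed at half the most; returns when the fingers have stopped.
- r.sleep(seconds).
- r.solve_ik(position, orientation): joint angles nearest the present ones, or None.
- r.snapshot(name): name is "scene" or "top" or "wrist"; returns a dict with "image" (384x512x3 uint8, red, green, blue), "fx", "fy", "cx", "cy" (pixels), "R" (3x3) and "t" (3): a world point X has camera coordinates R X + t; the wrist camera has in their place "hand_eye" (4x4, takes a point from camera to tool coordinates, whose origin is the TCP and whose axes are the tool frame's). Camera axes: x right, y down, z forward; pixel columns grow to the right and rows downward; lengths in mm; the calibration is good to about 2 mm. A picture is of the moment at which its call begins: read the wrist's pose just before it. There is no depth.
A pose or a line that the arm cannot do raises r.MotionError and nothing moves.
- r.job_done(): hands the job in, once; it reports no verdict.
Readings, each from a call of its own:
- r.current_time(): time.
- r.current_joint_positions(): joint angles.
- r.current_qvel(): joint speeds.
- r.current_joint_efforts(): joint torques, N m.
- r.current_tcp_pos(): TCP position.
- r.current_eef_rot(): TCP orientation.
- r.current_contact_force(): force on the tool from outside, world axes, zero at the start.
- r.current_wrist_torque(): the same for the moment, N m.
- r.current_finger_gap(): opening from 0.0 (shut) to 1.0 (fully open).
Only numpy, scipy, OpenCV 4.12 (cv2) and the standard library are available. Lean on these libraries where they do the work, as an engineer would, in place of code of your own. Each camera call takes 0.05 s, during which the arm holds its last target. There are 200 camera calls.

## Task

Lay one lunch place on the grey placemat for someone sitting at its orange-striped edge: the purple bento box squarely in the middle with its long sides parallel to the stripe, the lilac snack box centred on its lid and lined up lengthways with it, and the teaspoon midway between the bento box and the stripe, parallel to them, at the middle of the mat, handle to the diner's right. Stand the white mug upright in the middle of the round cork coaster and the pink cup upright in the middle of the square blue coaster. Set everything down without dropping it, and leave the chrome clip and the half-open tray drawer as they are.

Things in the scene. Friction and masses are not known exactly. Their poses are not given: they have to be found in the camera images.
- placemat: Fixed grey placemat 300 x 340 mm, 3 mm thick. Origin: centre of its underside; x points away from the diner (stripe to back edge), y to the diner's left, z up. The orange stripe lies along the front edge, x = -150 to -135 mm. With the bento in the middle, the 104 mm gap between it and the stripe has its middle line at x = -83 mm (a gripper opened wide there would push the bento).
- coaster_cork: Fixed round cork coaster, 80 mm in diameter, 5 mm thick, lying on the back half of the placemat, on its left or right (top 8 mm above the counter). Origin: centre of its underside; z up.
- coaster_blue: Fixed square blue coaster, 80 x 80 mm, 5 mm thick, lying on the back half of the placemat, on its left or right (top 8 mm above the counter). Origin: centre of its underside; z up.
- bento_center (a point): Closed purple bento box with a lighter purple flat lid, rigid, 62 mm wide (its x), 172 mm long (its y; 179 with the end latches), 50 mm high. Point: its centre, 25 mm above its underside. At the start it lies on top of a low white drawer unit, 65 mm above the counter. About 0.35 kg. Either end may face either way.
- snackbox_center (a point): Small snack box with a flat lilac lid and a paler body, rigid, 94 mm long (its x), 58 mm wide (its y), 36 mm high (the lower 25 mm 1 mm slimmer all round). Point: its centre, 18 mm above its underside. About 0.12 kg. On the bento its long side runs along the bento's long side, either way round, its centre 43 mm above the bento's.
- teaspoon_center (a point): Steel teaspoon, 140 mm long, bowl upwards. Point: middle of its length, on the handle, 8.5 mm above the surface it lies on. x points from handle end to bowl, z up. Here the handle is 9 mm wide and lies 6 to 11 mm above the surface; the bowl is 31 mm wide, the handle end 15. 25 g. Laid correctly, its x points to the diner's left (the placemat's +y).
- mug_center (a point): White ceramic mug, straight, 66 mm in diameter, 85 mm high, wall 4 mm; its loop handle sticks out to 70 mm from the axis on its +y side, so it is grasped across its x. Point: on its axis, 42.5 mm above its underside; z up. About 0.24 kg. On the coaster it stands only about 26 mm from the bento in the middle of the mat, so its handle must not point that way but to the back or sideways.
- cup_center (a point): Pink plastic cup, 90 mm high, without handle, tapering from 68 mm in diameter at the rim to 54 mm at the foot (61 mm half-way up). Point: on its axis, 45 mm above its underside; z up. About 0.07 kg.
- clip: Chrome spring clip, about 60 x 52 mm and 28 mm high, lying loose on the counter between the placemat and the teaspoon; a bystander to be left alone. Origin: its underside.
- drawer_pull (a point): Middle of the steel pull on the front of the shallow tray drawer, 48 mm above the counter. The drawer stands 70 to 85 mm out of the low white unit (220 x 230 mm, 65 mm high) on whose top the bento box lies. It slides easily; to be left as it is. x points from the front into the unit.
Things that resemble listed ones, but are neither listed nor needed, are in the scene too. There is more than one size of the coaster_blue; the one meant has the size given above.

How it is judged:
By the outcome, as a careful person would: the job done as asked, in the order asked, and still so for the second after the job is handed in, with the robot touching nothing.
It also fails if it takes over 134 s, if anything falls off the work surface, if the arm or the gripper's body presses on something with over 40 N, if the wrist force passes 120 N, or if a joint passes its speed limit or range.

## Working session

There is one attempt and no reset: what is moved stays moved. The work goes in short steps, each a Python script; the robot and the scene stay as the last script left them, time stands still between calls to the robot, and variables do not carry over. Pictures are saved under pics/ and viewed, about 12 in all and at most 16, crops included, and the job is handed in when it is done.

```bash
ls; mkdir -p pics; python3 - <<'E'
from bench import r
import cv2,pickle,numpy as np
d={}
for n in("scene","top","wrist"):
    s=r.snapshot(n); d[n]=s
    cv2.imwrite(f"pics/{n}0.png",cv2.resize(s["image"][:,:,::-1],(800,600),interpolation=cv2.INTER_CUBIC))
    print(n,{k:np.round(v,3).tolist() for k,v in s.items() if k!="image"})
pickle.dump(d,open("s0.pkl","wb"))
print(r.current_time(),r.current_tcp_pos(),r.current_eef_rot(),r.current_finger_gap())
E
```

```text
pics
scene {'fx': 392.826, 'fy': 392.826, 'cx': 257.736, 'cy': 187.06, 'R': [[-0.834, 0.552, 0.003], [0.472, 0.716, -0.515], [-0.286, -0.428, -0.857]], 't': [367.646, -272.412, 1402.301]}
top {'fx': 373.663, 'fy': 373.663, 'cx': 258.701, 'cy': 190.576, 'R': [[0.015, -1.0, 0.01], [-0.998, -0.016, -0.057], [0.057, -0.009, -0.998]], 't': [97.242, 508.435, 1083.293]}
wrist {'fx': 325.168, 'fy': 325.168, 'cx': 253.682, 'cy': 193.867, 'hand_eye': [[1.0, -0.0, 0.001, 0.016], [-0.001, -0.261, 0.965, -171.298], [-0.0, -0.965, -0.261, 73.438], [0.0, 0.0, 0.0, 1.0]]}
0.15 [164.13703108 680.17829056 213.43197757] [ 0.55572623  0.43719742 -0.43766835 -0.55540363] 1.000826025825996
```

View images.

View pics/top0.png

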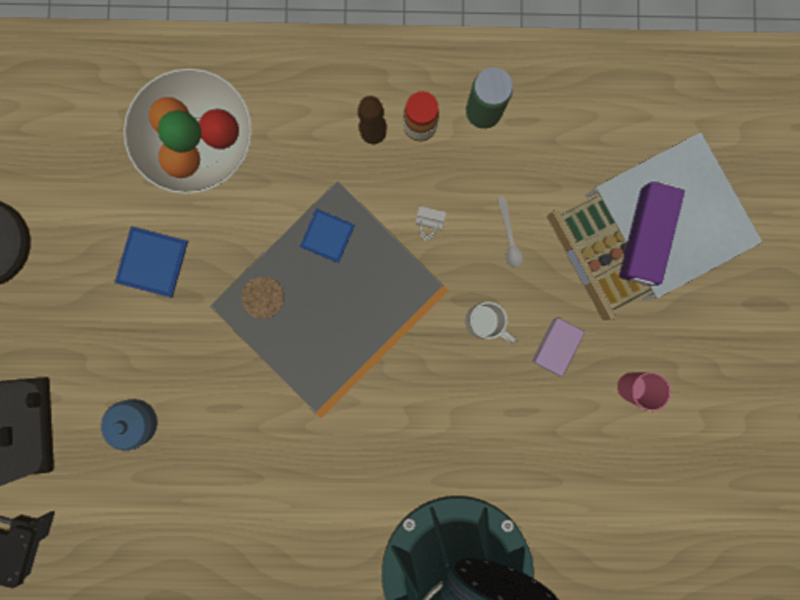

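View pics/scene0.png

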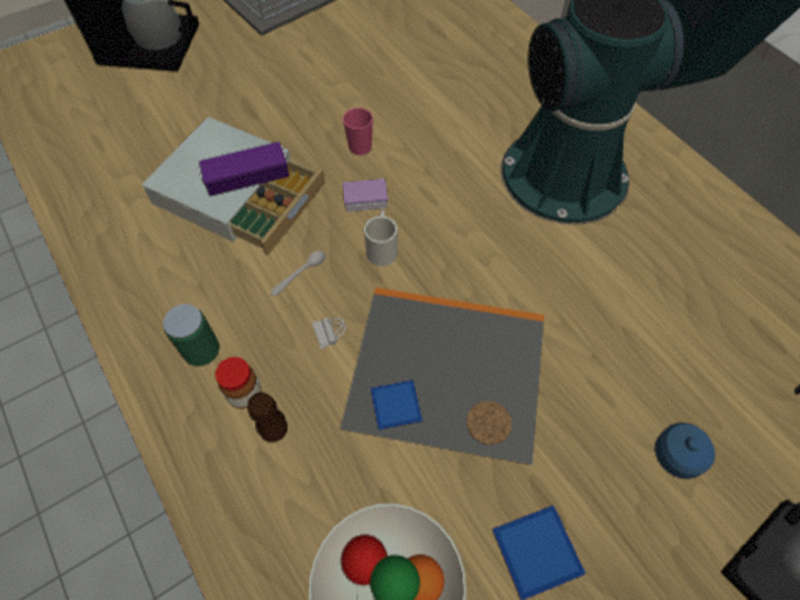

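```bash
cat > h.py <<'E'
from bench import r
import cv2, pickle, numpy as np
from scipy.spatial.transform import Rotation as Ro
def quat(a, tilt=0):            # tool y down, jaw axis (tool x) at world angle a
    c,s=np.cos(a),np.sin(a)
    return Ro.from_matrix(np.array([[c,0,-s],[s,0,c],[0,-1,0]])).as_quat()
def snap(n,name=None):
    p=np.array(r.current_tcp_pos()); R=Ro.from_quat(r.current_eef_rot()).as_matrix()
    s=r.snapshot(n)
    if n=="wrist":
        H=np.array(s["hand_eye"]); Rc=R@H[:3,:3]; C=p+R@H[:3,3]
        s["R"]=Rc.T; s["t"]=-Rc.T@C
    if name: pickle.dump(s,open(name+".pkl","wb")); cv2.imwrite(f"pics/{name}.png",cv2.resize(s["image"][:,:,::-1],(800,600),interpolation=cv2.INTER_CUBIC))
    return s
def load(n): return pickle.load(open(n+".pkl","rb"))
def toworld(s,uv,z):            # pixels (native) -> world xy at height z
    uv=np.atleast_2d(uv).astype(float); R=np.array(s["R"]);t=np.array(s["t"])
    d=np.c_[(uv[:,0]-s["cx"])/s["fx"],(uv[:,1]-s["cy"])/s["fy"],np.ones(len(uv))]@R
    C=-R.T@t
    return (C+d*((z-C[2])/d[:,2])[:,None])[:,:2]
def topix(s,X):
    c=np.atleast_2d(X)@np.array(s["R"]).T+np.array(s["t"])
    return np.c_[s["fx"]*c[:,0]/c[:,2]+s["cx"],s["fy"]*c[:,1]/c[:,2]+s["cy"]]
def bestyaw(p,a,q=None):        # jaw angle a or a+pi, whichever turns the joints least
    best=None
    for k in(0,np.pi):
        j=r.solve_ik(p,quat(a+k))
        if j is not None:
            c=np.abs(np.array(j)-r.current_joint_positions()).max()
            if abs(j[5])<2.95 and(best is None or c<best[0]): best=(c,a+k,j)
    return best
E
python3 - <<'E'
from h import *
s=pickle.load(open("s0.pkl","rb"))["top"]
k=1.5625
P=dict(mat=([(338,182),(445,287),(318,415),(211,305)],3),blue=([(315,209),(354,224),(340,262),(301,247)],8),bigblue=([(131,227),(188,241),(173,296),(116,282)],5),cork=([(263,298)],8),
bento=([(645,182),(684,190),(662,284),(622,278)],115),snack=([(558,318),(584,330),(562,375),(534,362)],36),spoon=([(502,198),(517,266)],8),mug=([(487,320)],85),cup=([(652,390),(627,387)],40),unit=([(597,190),(700,134),(761,241),(657,297)],65))
for n,(u,z) in P.items():
    w=toworld(s,np.array(u)/k,z); print(n,w.round().tolist(),"mean",w.mean(0).round(),"edges",np.linalg.norm(np.roll(w,-1,0)-w,axis=1).round())
print(Ro.from_quat(r.current_eef_rot()).as_matrix().round(2))
for p in[(600,250,400),(600,250,450),(600,250,350),(480,-60,350),(480,-200,350),(500,-250,350)]:
    for a in(0,np.pi/2,np.pi,-np.pi/2):
        j=r.solve_ik(p,quat(a)); print(p,round(a,2),None if j is None else np.round(j,2))
E
```

```text
mat [[728.0, 236.0], [529.0, 28.0], [285.0, 263.0], [488.0, 470.0]] mean [507. 249.] edges [287. 339. 290. 336.]
blue [[674.0, 278.0], [646.0, 203.0], [573.0, 228.0], [600.0, 302.0]] mean [623. 253.] edges [80. 77. 79. 77.]
bigblue [[634.0, 626.0], [609.0, 517.0], [504.0, 542.0], [529.0, 650.0]] mean [569. 584.] edges [112. 108. 111. 108.]
cork [[503.0, 371.0]] mean [503. 371.] edges [0.]
bento [[709.0, -308.0], [696.0, -376.0], [532.0, -336.0], [541.0, -267.0]] mean [ 619. -322.] edges [ 69. 169.  69. 173.]
snack [[473.0, -179.0], [451.0, -227.0], [368.0, -186.0], [391.0, -134.0]] mean [ 421. -181.] edges [53. 92. 56. 93.]
spoon [[701.0, -79.0], [571.0, -108.0]] mean [636. -93.] edges [133. 133.]
mug [[466.0, -40.0]] mean [466. -40.] edges [0.]
cup [[344.0, -350.0], [349.0, -304.0]] mean [ 346. -327.] edges [46. 46.]
unit [[706.0, -242.0], [813.0, -431.0], [617.0, -540.0], [513.0, -349.0]] mean [ 662. -390.] edges [218. 224. 217. 221.]
[[ 0.23 -0.   -0.97]
 [ 0.97 -0.    0.23]
 [-0.   -1.    0.  ]]
(600, 250, 400) 0 [ 0.36  0.14  1.69 -0.    1.31  0.36]
(600, 250, 400) 1.57 [ 0.36  
[... 626 characters left out ...]
, 350) 0 [-0.17 -0.13  2.05 -0.    1.22 -0.17]
(480, -60, 350) 1.57 [-0.17 -0.13  2.05 -0.    1.22 -1.74]
(480, -60, 350) 3.14 [-0.17 -0.13  2.05 -0.    1.22  2.97]
(480, -60, 350) -1.57 [-0.17 -0.13  2.05 -0.    1.22  1.4 ]
(480, -200, 350) 0 [-0.44 -0.06  1.99 -0.    1.21 -0.44]
(480, -200, 350) 1.57 [-0.44 -0.06  1.99 -0.    1.21 -2.01]
(480, -200, 350) 3.14 [-0.44 -0.06  1.99 -0.    1.21  2.7 ]
(480, -200, 350) -1.57 [-0.44 -0.06  1.99 -0.    1.21  1.13]
(500, -250, 350) 0 [-0.51  0.01  1.92 -0.    1.21 -0.51]
(500, -250, 350) 1.57 [-0.51  0.01  1.92 -0.    1.21 -2.08]
(500, -250, 350) 3.14 [-0.51  0.01  1.92 -0.    1.21  2.64]
(500, -250, 350) -1.57 [-0.51  0.01  1.92 -0.    1.21  1.07]
```

```bash
python3 - <<'E'
from h import *
for n,p,a in[("w_mat",(507,249,280),0),("w_spoon",(560,-70,260),0),("w_snack",(430,-230,260),0),("w_bento",(620,-320,360),0)]:
    r.movep(p,quat(a)); snap("wrist",n); print(n,r.current_time())
ims=[cv2.resize(load(n)["image"][:,:,::-1],(400,300),interpolation=cv2.INTER_AREA) for n in("w_mat","w_spoon","w_snack","w_bento")]
cv2.imwrite("pics/four.png",np.vstack([np.hstack(ims[:2]),np.hstack(ims[2:])]))
E
```

```text
w_mat 2.2
w_spoon 3.4833
w_snack 4.3667
w_bento 5.3417
```

View pics/four.png

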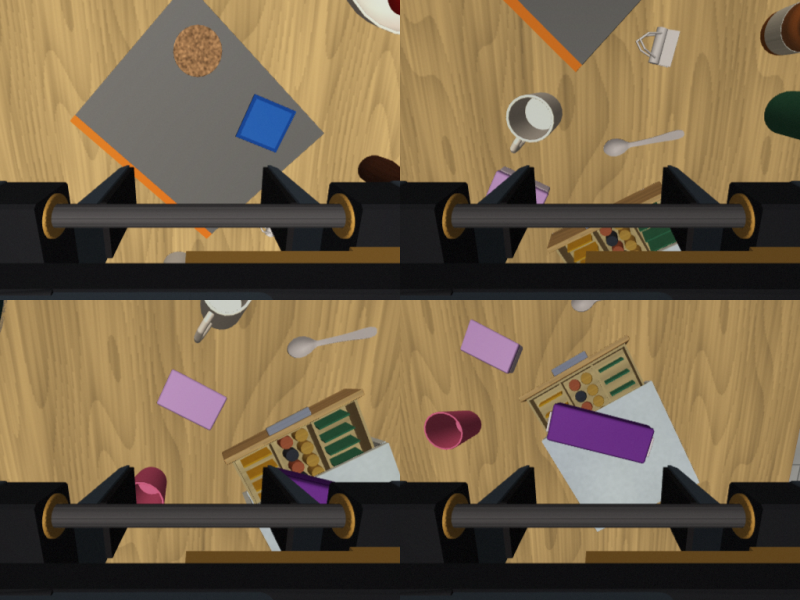

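```bash
cat > fit.py <<'E'
from h import *
from scipy.optimize import minimize
def box(lx,ly,z0,z1,cx=0,cy=0): return [np.array([(cx+i*lx/2,cy+j*ly/2,z) for i in(-1,1) for j in(-1,1) for z in(z0,z1)])]
def frust(r0,r1,z0,z1):
    t=np.linspace(0,2*np.pi,72,endpoint=False); c,s_=np.cos(t),np.sin(t)
    return [np.r_[np.c_[r0*c,r0*s_,0*t+z0],np.c_[r1*c,r1*s_,0*t+z1]]]
def colmask(s,f):
    hsv=cv2.cvtColor(s["image"],cv2.COLOR_RGB2HSV); hsv=cv2.medianBlur(hsv,3)
    return f(*[c.astype(int) for c in cv2.split(hsv)]).astype(np.uint8)
def comp(m,s,seed,z,fill=True):
    u=topix(s,[[*seed,z]])[0]; n,l,st,ce=cv2.connectedComponentsWithStats(m)
    i=min(range(1,n),key=lambda i:np.hypot(*(ce[i]-u))-(0.5*np.sqrt(st[i,4])) if st[i,4]>60 else 1e9)
    m=(l==i).astype(np.uint8)
    if fill:
        c,_=cv2.findContours(m,cv2.RETR_EXTERNAL,cv2.CHAIN_APPROX_NONE); cv2.drawContours(m,c,-1,1,-1)
    return m
K=4
def render(s,parts,x,y,th,shape):
    im=np.zeros((shape[0]*K,shape[1]*K),np.uint8); c,n=np.cos(th),np.sin(th)
    for p in parts:
        X=np.c_[x+c*p[:,0]-n*p[:,1],y+n*p[:,0]+c*p[:,1],p[:,2]]
        u=((topix(s,X)+.5)*K-.5)
        cv2.fillConvexPoly(im,cv2.convexHull(np.round(u*16).astype(np.int32)),1,shift=4)
    return im
def fit(s,m,parts,x,y,th=0,ignore=None,rot=True):
    M=cv2.resize(m,None,fx=K,fy=K,interpolation=cv2.INTER_LINEAR) if False else (cv2.resize(m.astype(np.float32),None,fx=K,fy=K,interpolation=cv2.INTER_LINEAR)>.5)
    V=np.ones_like(M) if ignore is None else cv2.resize(ignore,None,fx=K,fy=K,interpolation=cv2.INTER_NEAREST)==0
    def cost(q):
        A=render(s,parts,q[0],q[1],q[2]/50 if rot else th,m.shape)>0
        return 1-((A&M&V).sum()/max(1,((A|M)&V).sum()))
    best=None
    q=np.array([x,y,th*50])
    for st in(10,3,1):
        sim=np.array([q,q+[st,0,0],q+[0,st,0],q+[0,0,st]]) if rot else None
        if rot: o=minimize(cost,q,method="Nelder-Mead",options=dict(initial_simplex=sim,xatol=.05,fatol=1e-5))
        else: o=minimize(lambda v:cost([*v,0]),q[:2],method="Nelder-Mead",options=dict(initial_simplex=np.array([q[:2],q[:2]+[st,0],q[:2]+[0,st]]),xatol=.05,fatol=1e-5)); o.x=np.r_[o.x,th*50]
        q=o.x
    return q[0],q[1],q[2]/50,1-o.fun
F=dict(
 bento=lambda h,s,v:(h>130)&(h<160)&(s>110)&(v>30),
 snack=lambda h,s,v:(h>130)&(h<165)&(s>25)&(s<100)&(v>90),
 blue=lambda h,s,v:(h>100)&(h<125)&(s>110)&(v>60),
 cup=lambda h,s,v:((h>165)|(h<3))&(s>90)&(v>40),
 grey=lambda h,s,v:(s<60),
 white=lambda h,s,v:(s<70),
 mat=lambda h,s,v:((s<60)&(v<140)&(v>60))|((h>5)&(h<16)&(s>190))|((h>100)&(h<125)&(s>110)),
 cork=lambda h,s,v:(h<16)&(s>60)&(s<180))
E
python3 - <<'E'
from h import *
r.movep((520,180,340),quat(0)); s=snap("wrist","w_mat2")
print(r.current_time())
im=s["image"]
hsv=cv2.cvtColor(im,cv2.COLOR_RGB2HSV)
def at(n,sc,pts):
    s=load(n); h=cv2.cvtColor(s["image"],cv2.COLOR_RGB2HSV)
    for p in pts: print(n,p,h[int(p[1]*sc),int(p[0]*sc)])
at("w_mat",1.28,[(150,120),(195,55),(265,125),(120,160),(50,60),(330,100),(245,105)])
at("w_spoon",1.28,[(137,105),(115,115),(137,133),(115,148),(215,147),(270,137),(130,175),(150,180),(180,100)])
at("w_bento",1.28,[(90,42),(75,60),(35,130),(60,120),(200,125),(195,155),(280,150)])
at("w_snack",1.28,[(190,100),(165,100)])
E
```

```text
7.2417
w_mat (150, 120) [ 19  18 115]
w_mat (195, 55) [ 15 130 174]
w_mat (265, 125) [108 195 171]
w_mat (120, 160) [ 14 213 221]
w_mat (50, 60) [ 19 122 186]
w_mat (330, 100) [ 19 122 163]
w_mat (245, 105) [ 10  14 111]
w_spoon (137, 105) [ 38  15 199]
w_spoon (115, 115) [14 45 73]
w_spoon (137, 133) [ 16  45 130]
w_spoon (115, 148) [ 16  46 155]
w_spoon (215, 147) [ 13  23 175]
w_spoon (270, 137) [ 12  23 165]
w_spoon (130, 175) [130  70  11]
w_spoon (150, 180) [ 19 122 171]
w_spoon (180, 100) [ 19 122 167]
w_bento (90, 42) [148  63 179]
w_bento (75, 60) [ 19 123 159]
w_bento (35, 130) [174 159  77]
w_bento (60, 120) [172 168  82]
w_bento (200, 125) [141 161 130]
w_bento (195, 155) [ 93  14 183]
w_bento (280, 150) [ 98  11 186]
w_snack (190, 100) [149  59 182]
w_snack (165, 100) [149  58 186]
```

View pics/w_mat2.png

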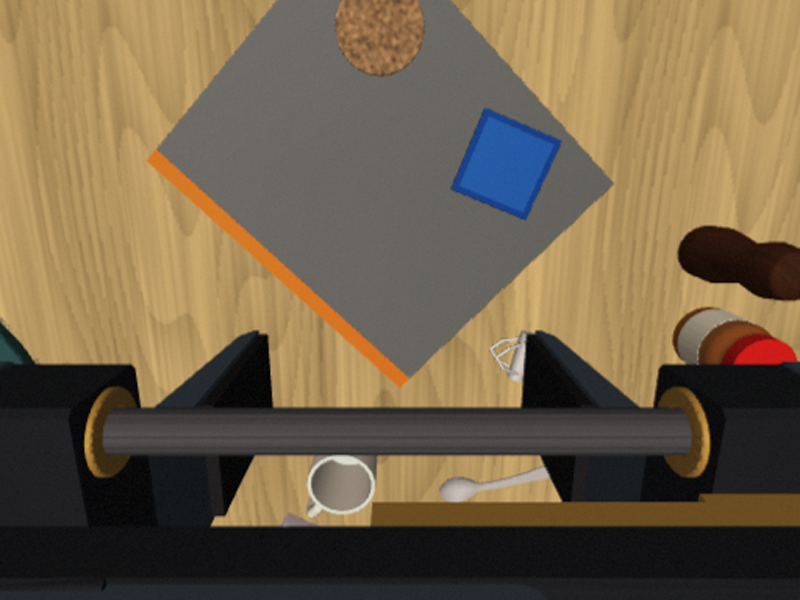

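```bash
cat > meas.py <<'E'
from fit import *
S={n:load(n) for n in("w_mat","w_mat2","w_spoon","w_snack","w_bento")}
S["top"]=pickle.load(open("s0.pkl","rb"))["top"]
a0=np.arctan2(.719,.695)
rows=[]
def go(name,view,f,seed,z,parts,th=0,rot=True,clip=None):
    s=S[view]; m=colmask(s,F[f])
    if view!="top": m[205:]=0
    if clip is not None:
        u=topix(s,[[*seed,z]])[0]; k=np.zeros_like(m); cv2.circle(k,tuple(int(v) for v in u),clip,1,-1); m&=k
    m=cv2.morphologyEx(m,cv2.MORPH_OPEN,np.ones((2,2),np.uint8)); m=comp(m,s,seed,z)
    ign=np.zeros_like(m)
    if view!="top": ign[205:]=1
    q=fit(s,m,parts,*seed,th,ignore=ign,rot=rot); print(name,view,np.round(q,3)); rows.append((view,m,parts,q)); return q
mat=box(300,340,0,3)
for v in("w_mat2","top"): go("mat",v,"mat",(507,249),3,mat,a0)
for v in("w_mat2","w_mat","top"): go("blue",v,"blue",(623,253),8,box(80,80,3,8),-.35)
for v in("w_mat","top"): go("cork",v,"cork",(503,371),8,frust(40,40,3,8),rot=False,clip=int(34 if v=="w_mat" else 20))
for v in("w_bento","top"): go("bento",v,"bento",(619,-322),110,box(62,172,65,115),-1.8+np.pi/2)
for v in("w_snack","w_bento","top"): go("snack",v,"snack",(421,-181),36,box(94,58,25,36)+box(92,56,0,25),.43)
for v in("w_bento","top"): go("cup",v,"cup",(346,-315),60,frust(27,34,0,90),rot=False)
for v in("w_spoon","top"): go("mug",v,"white",(466,-40),60,frust(33,33,0,85)+box(10,37,15,70,0,51.5),np.arctan2(-60,-25)-np.pi/2 if 0 else 2.5)
pickle.dump(rows,open("rows.pkl","wb"))
# spoon: ends along principal axis
for v in("w_spoon","w_snack","top"):
    s=S[v]; m=colmask(s,F["white"]); 
    if v!="top": m[205:]=0
    u=topix(s,[[636,-93,8]])[0]; k=np.zeros_like(m); cv2.circle(k,tuple(int(x) for x in u),70 if v!="top" else 26,1,-1); m=comp(m&k,s,(636,-93),8)
    yy,xx=np.nonzero(m); w=toworld(s,np.c_[xx,yy],9); c=w.mean(0); d=np.linalg.svd(w-c,full_matrices=False)[2][0]; d*=np.sign(d[0])
    t=(w-c)@d; n=(w-c)@[-d[1],d[0]]; 
    hsel=(t>0)&(t<t.max()-25); A=np.polyfit(t[hsel],n[hsel],1)
    print("spoon",v,"n",len(t),"len",round(np.ptp(t),1),"ctr",np.round(c+d*(t.max()+t.min())/2,1),"axis",round(np.arctan2(d[1],d[0]),3),"ends",np.round(c+d*t.max(),1),np.round(c+d*t.min(),1),"handle line",A.round(3))
panels=[]
for v,m,parts,q in rows:
    s=S[v]; im=cv2.resize(s["image"][:,:,::-1],None,fx=K,fy=K,interpolation=cv2.INTER_CUBIC)
    A=render(s,parts,*q[:3],m.shape); cs,_=cv2.findContours(A,cv2.RETR_EXTERNAL,cv2.CHAIN_APPROX_NONE); cv2.drawContours(im,cs,-1,(0,255,0),2)
    x,y,w,h=cv2.boundingRect(A); e=max(w,h)+40; cx,cy=x+w//2,y+h//2; im=cv2.copyMakeBorder(im,e,e,e,e,cv2.BORDER_CONSTANT)
    panels.append(cv2.resize(im[cy+e-e//2:cy+e+e//2,cx+e-e//2:cx+e+e//2],(196,196),interpolation=cv2.INTER_AREA))
while len(panels)%4: panels.append(0*panels[0])
P=[np.hstack(panels[i:i+4]) for i in range(0,len(panels),4)]
P=np.vstack(P); cv2.imwrite("pics/fits.png",cv2.resize(P,(int(P.shape[1]*600/P.shape[0]),600),interpolation=cv2.INTER_AREA) if P.shape[0]>600 else P)
E
python3 meas.py
```

```text
mat w_mat2 [507.602 246.277   0.799   0.937]
mat top [507.728 250.928   0.799   0.937]
blue w_mat2 [ 6.26654e+02  2.52616e+02 -3.83000e-01  9.81000e-01]
blue w_mat [ 6.26532e+02  2.52706e+02 -3.79000e-01  9.77000e-01]
blue top [ 6.21819e+02  2.51331e+02 -3.82000e-01  9.45000e-01]
cork w_mat [506.184 371.584   0.      0.96 ]Traceback (most recent call last):
  File "meas.py", line 18, in <module>
    for v in("w_mat","top"): go("cork",v,"cork",(503,371),8,frust(40,40,3,8),rot=False,clip=int(34 if v=="w_mat" else 20))
                             ~~^^^^^^^^^^^^^^^^^^^^^^^^^^^^^^^^^^^^^^^^^^^^^^^^^^^^^^^^^^^^^^^^^^^^^^^^^^^^^^^^^^^^^^^^^^^
  File "meas.py", line 11, in go
    m=cv2.morphologyEx(m,cv2.MORPH_OPEN,np.ones((2,2),np.uint8)); m=comp(m,s,seed,z)
                                                                    ~~~~^^^^^^^^^^^^
  File "fit.py", line 12, in comp
    i=min(range(1,n),key=lambda i:np.hypot(*(ce[i]-u))-(0.5*np.sqrt(st[i,4])) if st[i,4]>60 else 1e9)
ValueError: min() iterable argument is empty
```

```bash
sed -i 's/np.ones((2,2),np.uint8)/np.ones((3,3),np.uint8)/; s/for v in("w_mat","top"): go("cork"/for v in("w_mat",): go("cork"/' meas.py
sed -i 's/(h>5)&(h<16)&(s>190)/(h>5)\&(h<17)\&(s>150)/' fit.py; python3 meas.py
```

```text
mat w_mat2 [505.954 247.41    0.801   0.938]
mat top [505.732 248.607   0.802   0.986]
blue w_mat2 [ 6.25053e+02  2.54067e+02 -3.77000e-01  9.78000e-01]
blue w_mat [ 6.25089e+02  2.54130e+02 -3.80000e-01  9.74000e-01]
blue top [ 6.24796e+02  2.54520e+02 -3.72000e-01  9.42000e-01]
cork w_mat [505.189 373.061   0.      0.959]
bento w_bento [ 623.124 -329.108    1.299    0.947]
bento top [ 625.223 -332.984   -1.925    0.751]
snack w_snack [ 420.624 -181.502   -0.469    0.967]
snack w_bento [ 419.784 -180.751   -0.474    0.879]
snack top [ 420.707 -181.652   -0.46     0.896]
cup w_bento [ 346.856 -326.647    0.       0.955]
cup top [ 347.878 -324.887    0.       0.888]
mug w_spoon [466.81  -42.69    2.497   0.941]
mug top [467.02  -42.894   2.519   0.941]
spoon w_spoon n 1161 len 138.0 ctr [637.2 -91.6] axis 0.21 ends [704.7 -77.2] [ 569.8 -105.9] handle line [ 0.02  -1.019]
spoon w_snack n 1533 len 136.8 ctr [636.7 -91.9] axis 0.201 ends [703.7 -78.2] [ 569.7 -105.6] handle line [-0.002  0.156]
spoon top n 269 len 135.5 ctr [637.3 -91.3] axis 0.213 ends [703.6 -77. ] [ 571.1 -105.6] handle line [-0.002 -0.126]
```

View pics/fits.png

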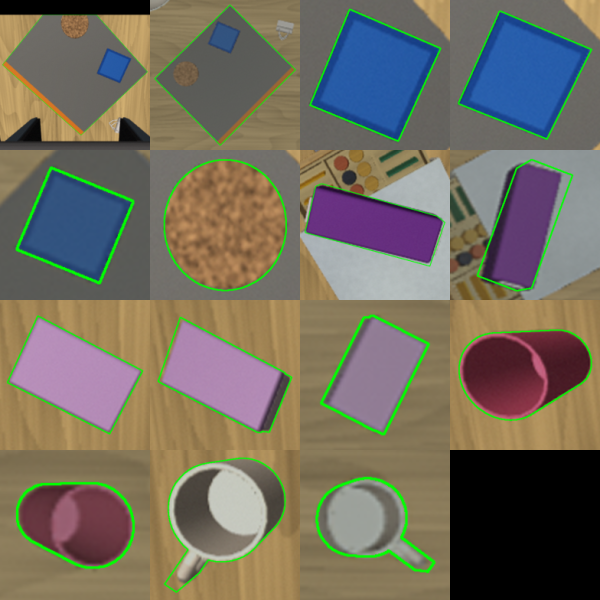

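```bash
cat > m2.py <<'E'
from fit import *
s=load("w_mat2"); m=colmask(s,F["mat"]); m|=render(s,frust(42,42,3,8),505.2,373,0,m.shape)[::K,::K]; m[205:]=0
m=comp(m,s,(507,249),3); ign=np.zeros_like(m); ign[205:]=1
print("mat",np.round(fit(s,m,box(300,340,0,3),506,248,.8,ignore=ign),3))
F["lid"]=lambda h,s,v:(h>130)&(h<155)&(s>100)&(v>65)
for v,ss in(("w_bento",load("w_bento")),("top",pickle.load(open("s0.pkl","rb"))["top"])):
    m=comp(colmask(ss,F["lid"]),ss,(619,-322),115); print(v,m.sum(),np.round(fit(ss,m,box(62,172,114.9,115),622,-328,-.25),3))
    cv2.imwrite(f"pics/m_{v}.png",m*255)
E
python3 m2.py
```

```text
mat [505.951 247.408   0.801   0.995]
w_bento 6042 [ 623.038 -327.419    1.316    0.964]
top 1399 [ 621.163 -324.185    1.323    0.948]
```

```bash
cat > m3.py <<'E'
from fit import *
r.movep((620,-390,300),quat(0)); s=snap("wrist","w_bento2"); print(r.current_time())
F["lid"]=lambda h,s,v:(h>130)&(h<155)&(s>100)&(v>65)
F["all"]=lambda h,s,v:((h>130)&(h<160)&(s>100))
for n,P in(("lid",box(62,172,114.9,115)),("all",box(62,172,65,115))):
    m=comp(colmask(s,F[n]),s,(622,-327),115); q=fit(s,m,P,622,-327,1.32); print(n,m.sum(),np.round(q,3))
    im=cv2.resize(s["image"][:,:,::-1],None,fx=K,fy=K,interpolation=cv2.INTER_CUBIC)
    for M,c in((render(s,P,*q[:3],m.shape),(0,255,0)),(cv2.resize(m,None,fx=K,fy=K,interpolation=0),(0,255,255))):
        cs,_=cv2.findContours(M,cv2.RETR_EXTERNAL,cv2.CHAIN_APPROX_NONE); cv2.drawContours(im,cs,-1,c,2)
    x,y,w,h=cv2.boundingRect(M); o=im[max(0,y-60):y+h+60,max(0,x-60):x+w+60]; cv2.imwrite(f"pics/b_{n}.png",cv2.resize(o,(600,int(600*o.shape[0]/o.shape[1]))))
a=cv2.imread("pics/b_lid.png");b=cv2.imread("pics/b_all.png");b=cv2.resize(b,(a.shape[1],a.shape[0]));c=np.vstack([a,b]);f=min(1,600/c.shape[0]);cv2.imwrite("pics/b.png",cv2.resize(c,None,fx=f,fy=f))
E
python3 m3.py
```

```text
9.375
lid 9189 [ 622.282 -328.506    1.311    0.954]
all 9189 [ 622.777 -328.777    1.311    0.955]
```

View pics/b.png

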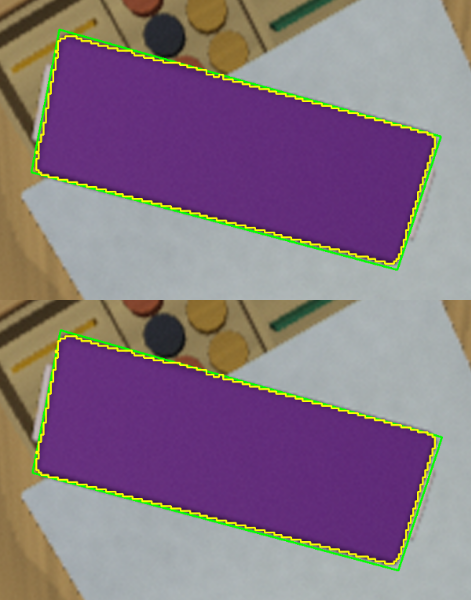

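```bash
cat >> h.py <<'E'
def pick(x,y,a,ztcp,zhi,open_=1.0,fast=40):
    r.command_gripper(open_) if abs(r.current_finger_gap()-open_)>.02 else None
    r.movep((x,y,zhi),quat(a)); r.movel((x,y,ztcp+fast),v=250); r.movel((x,y,ztcp),v=80)
    r.command_gripper(0.0); print("gap mm",round(91*r.current_finger_gap(),1),"t",r.current_time())
    r.movel((x,y,zhi),v=150); r.sleep(.2); print("lifted gap",round(91*r.current_finger_gap(),1),"F",np.round(r.current_contact_force(),1))
def place(x,y,a,ztcp,zhi,open_,up=None,dz=3,thr=1.0):
    r.movep((x,y,zhi),quat(a)); r.movel((x,y,ztcp+20),v=200); r.movel((x,y,ztcp+dz),v=40); r.sleep(.3)
    f0=np.array(r.current_contact_force())[2]; z=ztcp+dz
    while z>ztcp-2:
        z-=.4; r.movel((x,y,z),v=15); f=np.array(r.current_contact_force())[2]
        if f-f0>thr: break
    print("touch z",round(z,1),"expected",ztcp,"df",round(f-f0,1),"tcp",np.round(r.current_tcp_pos(),1))
    r.command_gripper(open_); r.sleep(.1); r.movel((x,y,up or zhi),v=120); print("t",r.current_time(),"gap",91*r.current_finger_gap())
E
python3 - <<'E'
from h import *
pick(622.5,-328.6,1.311,71.5,230)
place(505.9,247.7,.801,3+6.5,200,1.0)
E
```

```text
gap mm 61.3 t 12.3417
lifted gap 61.5 F [-0.5  0.5 -4.2]
touch z 9.7 expected 9.5 df 1.9 tcp [505.9 247.7   9.7]
t 21.9417 gap 90.60575709672287
```

```bash
cat > chk.py <<'E'
from fit import *
F["lid"]=lambda h,s,v:(h>130)&(h<155)&(s>100)&(v>65)
M=(505.95,247.4,.801)
def rel(q):
    d=np.array(q[:2])-M[:2]; c,s=np.cos(M[2]),np.sin(M[2]); return np.round([c*d[0]+s*d[1],-s*d[0]+c*d[1],q[2]-M[2]],3)
E
python3 - <<'E'
from chk import *
r.movep((540,150,300),quat(0)); s=snap("wrist","c1"); t=snap("top","c1t")
for s in(s,t):
    m=comp(colmask(s,F["lid"]),s,(506,248),53); q=fit(s,m,box(62,172,52.9,53),506,248,.8); print(np.round(q,3),rel(q))
print(r.current_time())
E
```

```text
[506.413 247.866   0.803   0.964] [ 0.657 -0.008  0.002]
[5.04805e+02 2.52027e+02 8.48000e-01 1.31000e-01] [2.526 4.043 0.047]
22.6833
```

View pics/c1.png

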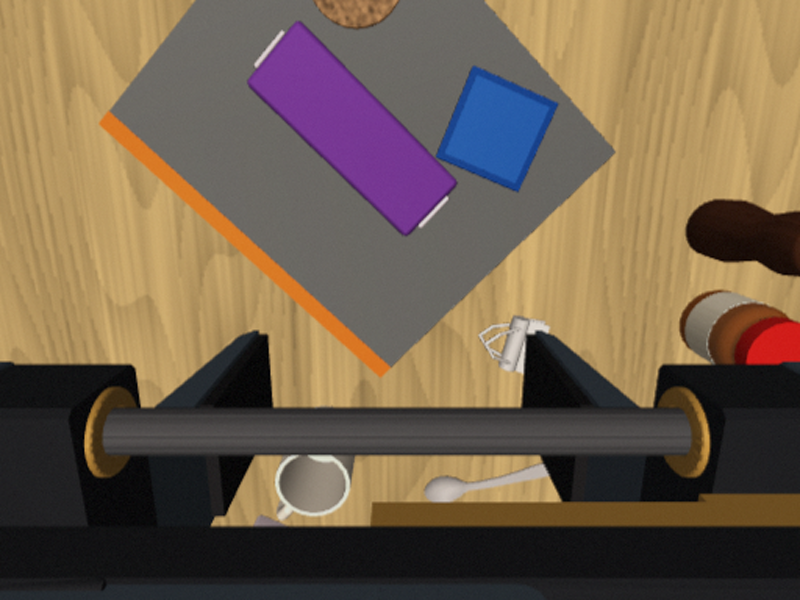

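```bash
sed -i 's/dz=3,thr=1.0)/dz=3,thr=1.0,floor=2)/; s/while z>ztcp-2/while z>ztcp-floor/' h.py; python3 - <<'E'
from h import *
pick(637.0,-91.7,.207+np.pi/2,2.2,180,open_=.42)
E
```

```text
gap mm 8.5 t 27.4083
lifted gap 8.4 F [0.6 0.3 0.4]
```

```bash
python3 - <<'E'
from chk import *
c,s_=np.cos(.801),np.sin(.801)
place(M[0]-83*c,M[1]-83*s_,.801,5.2,160,.36,dz=1.5,thr=.6,floor=.4)
x,y=np.array([M[0]-70*c,M[1]-70*s_]); r.movep((520,120,260),quat(0)); s=snap("wrist","c2")
print(r.current_time())
m=colmask(s,lambda h,S,v:(S<60)&(v>135)); m[205:]=0
m=comp(m,s,(M[0]-83*c,M[1]-83*s_),12); yy,xx=np.nonzero(m); w=toworld(s,np.c_[xx,yy],11)
L=(w-M[:2])@np.array([[c,-s_],[s_,c]]); print(len(L),"x",L[:,0].min(),L[:,0].max(),"y",L[:,1].min(),L[:,1].max(),"mean",L.mean(0))
h=(L[:,1]<20)&(L[:,1]>-45); print("handle fit",np.polyfit(L[h,1],L[h,0],1))
E
```

```text
touch z 6.3 expected 5.2 df 1.2 tcp [448.2 187.8   6.3]
t 34.3667 gap 33.23861436588467
35.075
1518 x -98.10537509806795 -67.5283997109056 y -70.2608061689371 70.01744992850857 mean [-82.81545035  11.16759303]
handle fit [-1.17294483e-02 -8.30095813e+01]
```

View pics/c2.png

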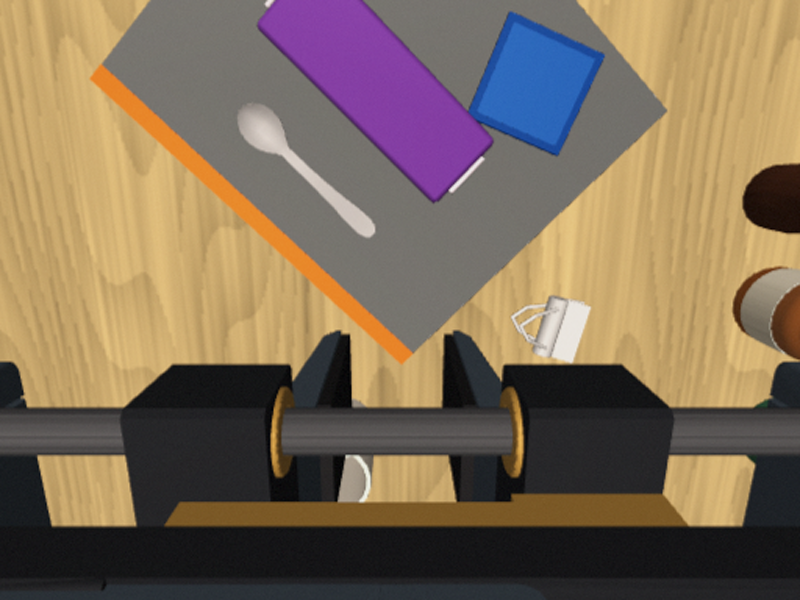

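```bash
python3 - <<'E'
from chk import *
pick(420.4,-181.4,-.469+np.pi/2,9,200,open_=1.0)
place(506.2,247.6,.802,62,220,1.0)
r.movep((540,150,300),quat(0)); s=snap("wrist","c3")
m=comp(colmask(s,F["snack"]),s,(506,248),89); q=fit(s,m,box(94,58,88.9,89),506,248,.8+np.pi/2); print("snack",np.round(q,3),rel(q))
print(r.current_time())
E
```

```text
gap mm 57.6 t 39.6083
lifted gap 57.7 F [-0.1 -0.1 -0.7]
touch z 63.8 expected 62 df 1.9 tcp [506.1 247.6  63.7]
t 47.5333 gap 90.92272323058639
snack [507.058 247.512   2.374   0.976] [ 0.851 -0.717  1.573]
48.225
```

View pics/c3.png

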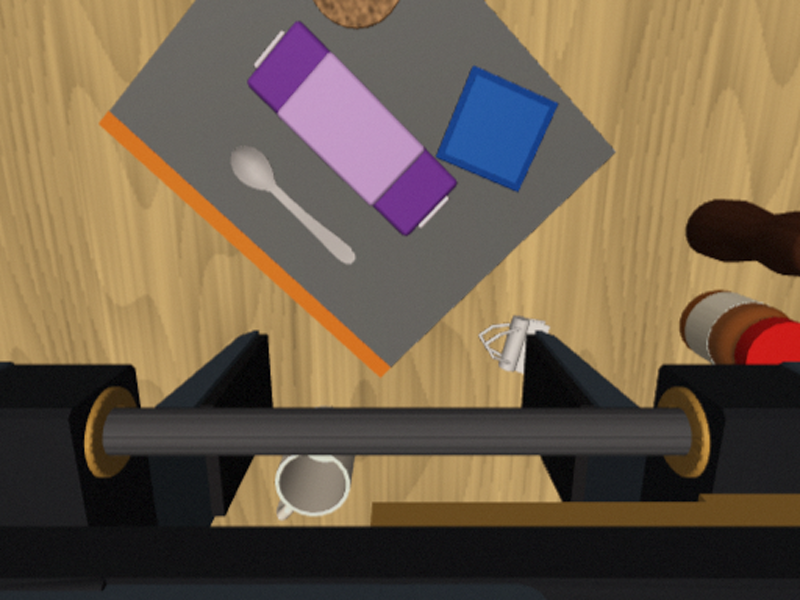

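```bash
python3 - <<'E'
from chk import *
pick(466.9,-42.8,2.505-np.pi,31,200,fast=70)
place(505.2,373.1,.801-np.pi/2+np.pi,39,200,.95)
pick(347.2,-326.1,.801-np.pi/2,31,200,fast=75)
place(625.0,254.2,.801-np.pi/2,39,200,.95)
r.movep((560,190,360),quat(0)); s=snap("wrist","c4"); print(r.current_time())
E
```

```text
gap mm 64.4 t 51.2417
lifted gap 64.5 F [ 0.6  0.4 -3.2]
touch z 38.8 expected 39 df 8.8 tcp [505.3 373.1  39.2]
t 60.5333 gap 86.6426553734261
gap mm 65.2 t 65.5083
lifted gap 65.1 F [-0.4  0.2 -1.4]
touch z 39.2 expected 39 df 1.2 tcp [625.1 254.2  39.3]
t 74.875 gap 86.54568498462483
75.7417
```

View pics/c4.png

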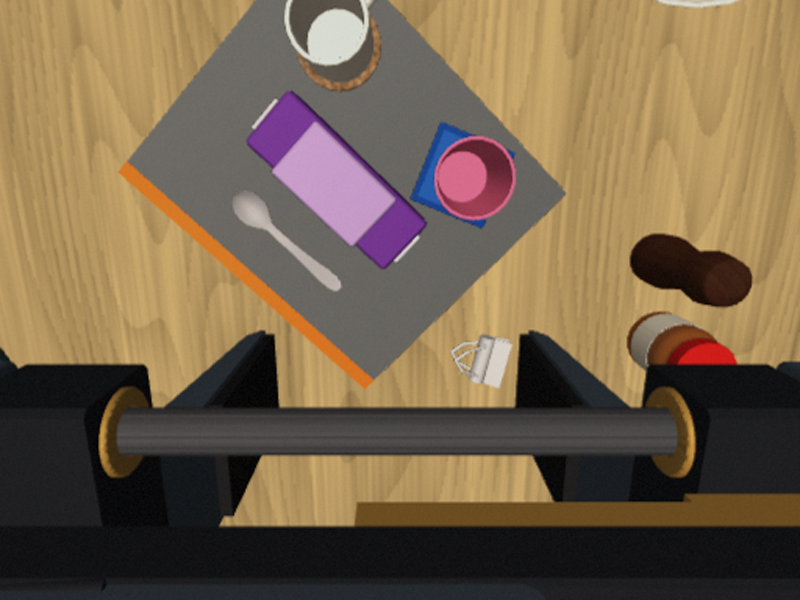

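```bash
cat > fin.py <<'E'
from chk import *
import sys
r.movep((500,270,300),quat(0)); A=snap("wrist","c5")
r.movep((430,-150,330),quat(0)); T=snap("top","c5t"); r.movep((480,-60,330),quat(0)) if 0 else None
print(r.current_time())
cork,blue=(505.2,373.1),(625,254.2)
F["cup"]=lambda h,s,v:((h>163)|(h<3))&(s>85)&(v>40)
for n,s in(("wrist",A),("c4",load("c4")),("top",T)):
    try:
        m=comp(colmask(s,F["cup"]),s,blue,60); q=fit(s,m,frust(27,34,8,98),*blue,0,rot=False); print(n,"cup",np.round(np.array(q[:2])-blue,1),round(q[3],3))
    except Exception as e: print(n,e)
    # mug rim: bright/white, low saturation; region above mug
    u=topix(s,[[*cork,93]])[0]; m=colmask(s,lambda h,S,v:(S<60)); k=np.zeros_like(m)
    P=frust(33,33,8,93)+box(10,37,23,78,0,51.5)
    k=cv2.dilate(render(s,P,*cork,.801-np.pi/2,m.shape)[::K,::K],np.ones((9,9)))
    g=colmask(s,lambda h,S,v:(S<60)&((v>125)|(v<0)))&k
    m=comp(cv2.morphologyEx(g,cv2.MORPH_CLOSE,np.ones((3,3),np.uint8)),s,cork,93); q=fit(s,m,frust(33,33,92.9,93),*cork,0,rot=False)
    print(n,"mug rim",np.round(np.array(q[:2])-cork,1),round(q[3],3))
    # bento (lid silhouette incl. snack) 
    m=comp(colmask(s,lambda h,S,v:((h>130)&(h<165)&(S>25)&(v>60))),s,(506,248),53); q=fit(s,m,box(62,172,52.9,53)+box(94,58,60,89)[:0]+[np.c_[p[:,1],p[:,0],p[:,2]] for p in box(94,58,53,89)],506.2,247.6,.8); print(n,"bento+snack",rel(q),round(q[3],3))
a=cv2.resize(A["image"][:220,:,::-1],(800,344)); b=cv2.resize(T["image"][100:280,110:500,::-1],(555,256)); b=cv2.copyMakeBorder(b,0,0,0,245,0)
cv2.imwrite("pics/fin.png",np.vstack([a,b]))
E
python3 fin.py
```

```text
77.9583
wrist cup [-0.5 -0.9] 0.969
wrist mug rim [0.7 1.1] 0.918
wrist bento+snack [1.227 1.168 0.007] 0.976
c4 cup [-0.4 -0.4] 0.963
c4 mug rim [0.6 0.8] 0.668
c4 bento+snack [1.51  0.562 0.007] 0.974
top cup [-1.2 -0.4] 0.903
top mug rim [0.4 1.6] 0.898
top bento+snack [-1.05   1.13   0.004] 0.957
```

View pics/fin.png

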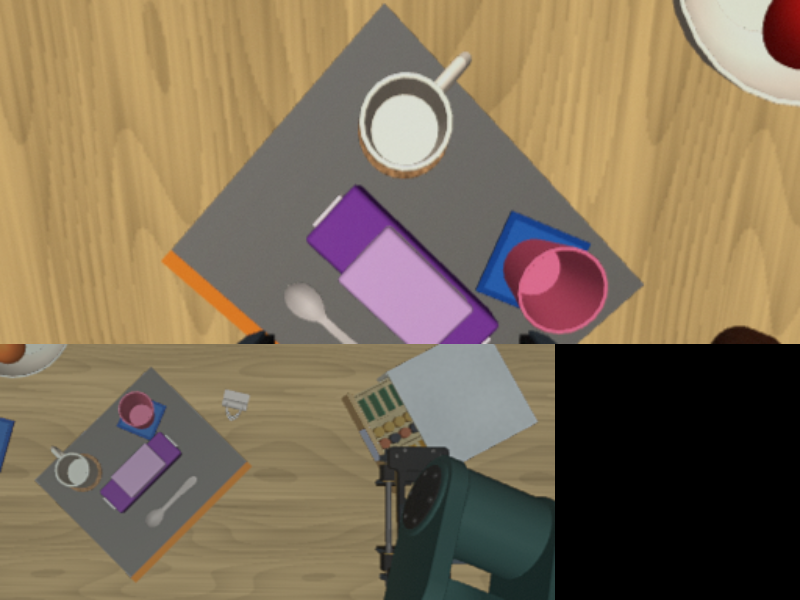

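```bash
python3 -c "
from h import *
r.sleep(.3); print(r.current_time(),np.abs(r.current_qvel()).max(),np.round(r.current_contact_force(),1)); print(r.job_done())"
```

```text
78.2583 0.004528907769502167 [ 0.7  0.  -0.3]
the job is handed in; nothing more can be done
None
```

The lunch place is laid and handed in at 78 s of the 134 s allowed. I set things down in this order: bento, teaspoon, snack box, mug, cup.

**One departure in order:** I put the teaspoon down before the snack box. With the snack box already on the lid, the gripper's body would have come down onto it while laying the spoon. Your text lists the snack box first but does not state a sequence.

**Last checks**, from wrist and overhead camera fits. The calibration is only good to about 2 mm.

| Item | Result |
|---|---|
| Bento and snack box | Each within 1 mm of the mat centre when placed, long side parallel to the stripe to 0.15°. |
| Teaspoon | On the 83 mm middle line and centred along the mat, both within about 0.5 mm. It is parallel to about 0.7°, with the handle to the diner's right. |
| Mug | About 1–1.7 mm from the cork coaster's centre, upright, handle to the back. |
| Cup | About 0.6–1.3 mm from the 80 mm blue coaster's centre, upright. |

- **Camera disagreement:** the final combined fit of bento and snack box gave +1.2 to +1.5 mm across the mat from the wrist camera and −1.05 mm from the overhead camera. That spread is within calibration, so I corrected nothing.
- **Occluded check:** one earlier overhead fit of the bento failed because the arm was in the way; I ignored it.
- **Snack box touchdown:** it registered contact 1.8 mm earlier than expected. The view straight after showed it flat and centred.
- **Clip and drawer:** neither was touched. They look unchanged in the pictures, but I did not measure them. The arm was clear of everything at hand-in.

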